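# Unstack a collecting kit into its glass-lidded case

## Robot

A 6-joint arm with a two-finger parallel gripper is mounted at the origin on the work surface. World frame = base frame: x ahead of the robot, y to its left, z up, the work surface at z = 0. Lengths are in mm, angles in rad, forces in N, time in s.
With the tool pointing down it reaches from about 375 to 750 mm from the base axis. Payload 9 kg.
Tool frame: the origin (TCP) lies midway between the tips of the shut fingers; the grasp point (between the pads) lies 19 mm behind it; z points along the fingers, y is the line along which they close (so a half turn about z gives the same grasp; the last joint's range is limited). The gripper opens to 85 mm and grips with 20 to 120 N. Pads are 22 mm wide; open, the fingers measure 114 mm over their backs; the gripper's body (76 mm by 85 mm) begins 54 mm behind the grasp point. The pads swing forward as they close: fully open they stand 13 mm farther back than shut.
Start: joints at [-1.334, 0.104, 0.097, 1.564, 0, 1.353], TCP at [263.584, -539.037, 231.331] pointing down, gripper open.
Joint ranges: [-2.99, 2.99], [-0.84, 1.86], [-1.1, 1.16], [-1.84, 2.11], [-1.51, 1.56], [-3.14, 3.14]. Speed limits (rad/s): [2.22, 2.22, 2.57, 3.14, 3.14, 3.14].

## Interface

Orientations are given as a unit quaternion [w, x, y, z].
In Python, from workcell import * gives the robot as it stands.
- The arm moves only by the shell command python3 -m inch 'ROWS' [OPENING] [FORCE]. ROWS is JSON, a list of rows, each an object with "linear": the shift along the tool's x, y, z as a fraction of full scale, a list of three; "rotation": the turn, a rotation vector about the tool's x, y, z as a fraction of full scale, a list of three. In form: [{"linear": [x, y, z], "rotation": [wx, wy, wz]}, ...]. A call has exactly 10 rows; each row shifts and turns the commanded pose from where the row before left it, along the tool's axes as they then stand; what a row does not reach is not made up. Full scale, the value 1, is 200 mm for a shift and pi/4 rad for a turn. A row lasts 1/8 s, in which the tool goes at most 62.5 mm and 10.7 degrees, less where a joint would pass 70% of its speed; a pose out of reach is approached as far as the arm can. A call with a number of a shift or a turn outside -1 to 1 is refused whole. A call with a gripper value outside its range is refused whole. OPENING is the gripper command: -1 is fully open, 1 is shut, values between are in proportion, set as the call begins (- or left out, the last holds). The fingers move at their own pace and stop on an object; FORCE is the grip in N (left out, the last holds). Time passes only in rows, so rows that do not move let the fingers close, or fill a call up. It gives the time, the measured TCP pose, the force, the opening and the grip force at its end, in the units of the state.
- sense(): the state, without advancing time (a new reading comes with each control period).
- read_camera(name): name is "side" or "top"; returns a dict with "img" (400x640x3 uint8, red, green, blue), "mtx" (3x3 intrinsics, pixels), "position" and "orientation" of the camera in the world. Camera axes: x right, y down, z forward; pixel columns grow to the right and rows downward; lengths in mm; the calibration is good to about 2 mm. A picture is of the moment at which its call begins. There is no depth.
- job_done(): hands the job in; it is judged then, once.
The state is a dict: "clock": time; "joint_pos": joint angles; "qd": joint speeds; "effort": joint torques, N m; "tool_pos": TCP position; "tool_rot": TCP orientation; "wrist_force": force on the tool from outside, world axes, zero at the start; "torque": the same for the moment, N m; "grip_width": finger opening in mm; "finger_force": force on a finger pad.
Only numpy, scipy, OpenCV 4.12 (cv2) and the standard library are available. Lean on these libraries where they do the work, as an engineer would, in place of code of your own. Each camera call takes 0.05 s, during which the arm holds its last target. There are 200 camera calls.

## Task

The collecting kit stands in a stack on the desk: a small brass lens barrel on a square white specimen box on a round pewter tin. Take the stack apart and set each piece upright, fully down in the cork recess of its own shape and size in the open mahogany case, then close the glass lid fully. Do not knock over the pewter flask that stands nearby.

Things in the scene. Friction and masses are not known exactly. Their poses are not given: they have to be found in the camera images.
- tin: closed round pewter tin, diameter 64 mm, 26 mm tall, about 0.14 kg, bottom of the stack, standing on the desk (z = 0). Origin: centre of its underside; z up.
- polybox: closed square white polymer specimen box, 42 x 42 mm, 26 mm tall, about 0.06 kg, resting on the tin, turned by any angle. Origin: centre of its underside; x and y along its sides, z up.
- lens: small brass lens barrel, an upright cylinder of diameter 26 mm, 26 mm tall, about 0.06 kg, top of the stack, resting on the white box. Origin: centre of its underside; z up.
- nest_large: place of the tin: large round recess, diameter 77 mm, 10 mm deep (7 mm play round the piece), in a fixed cork block 88 x 88 x 13 mm on the case floor; dark felt in the recess. Origin: centre of the block's underside; recess bottom 3 mm, recess rim 13 mm above it. Axes: the case's. The blocks lie in a row along y, 89 mm apart, in changing order.
- nest_square: place of the white box: square recess, 56 x 56 mm, sides along x and y, 10 mm deep (7 mm play round the piece), in a fixed cork block 88 x 88 x 13 mm on the case floor; dark felt in the recess. Origin: centre of the block's underside; recess bottom 3 mm, recess rim 13 mm above it. Axes: the case's. The blocks lie in a row along y, 89 mm apart, in changing order. The box enters if square to it within 15 degrees.
- nest_small: place of the brass lens: small round recess, diameter 40 mm, 10 mm deep (7 mm play round the piece), in a fixed cork block 88 x 88 x 13 mm on the case floor; dark felt in the recess. Origin: centre of the block's underside; recess bottom 3 mm, recess rim 13 mm above it. Axes: the case's. The blocks lie in a row along y, 89 mm apart, in changing order.
- lid (a joint): lid angle: 0 closed, 1.57 upright, starts open at 1.55 to 1.75. Flat, 8 mm thick, 140 mm from hinge to free edge, 286 mm wide; wooden frame 12 mm wide round a glass pane 1 mm lower. The hinge is stiff: the lid stays where it is left and must be moved all the way; 2 to 4 N at the free edge move it, e.g. shut fingertips on its outer face (up when closed, away from the robot when upright).
- case_hinge (a point): middle of the hinge line, top outer edge of the far wall of the fixed mahogany case, 40 mm above the desk. Axes of the case: x away from the robot, from closed lid's free edge to hinge; y along the hinge. Case 140 (x) x 286 (y) x 40 mm outside, walls 7, floor 5 mm thick; its centre is 70 mm to -x. The closed lid's underside lies on the rim, 6 mm above seated pieces.
- lid_edge (a point): middle of the lid's free edge, on its outer face (140 mm from the hinge line and 8 mm off the rim plane when closed); moves with the lid. A brass tab 30 mm wide along y and 6 mm long sticks out beyond the edge here.
- flask: bystander: pewter collecting flask with a narrow neck, standing, diameter 54 mm, 112 mm tall. Origin: centre of its underside; z up. Not to be knocked over.

How it is judged (in metres and radians):
On the way:
1. all three pieces stand in their own recesses while the lid is still open (horizontal distance between tin and nest_large below 0.012 m and z of tin in the frame of nest_large below 0.006 m and angle between each of tin, polybox, lens's own z axis and vertical below 0.08 rad and horizontal distance between polybox and nest_square below 0.012 m and z of polybox in the frame of nest_square below 0.006 m and horizontal distance between lens and nest_small below 0.012 m and z of lens in the frame of nest_small below 0.006 m and value of joint lid above 0.5 rad), for 0.2 s.
At the end, for the whole second after the job is handed in: The tin, the white box and the lens each stand upright (within 0.08 rad) and at rest on the bottom of their own recess (underside no more than 3 mm above it, centre within 12 mm of the recess's centre), the lid is closed to less than 0.04 rad, and the flask still stands (horizontal distance between tin and nest_large below 0.012 m and z of tin in the frame of nest_large below 0.006 m and angle between each of tin, polybox, lens's own z axis and vertical below 0.08 rad and horizontal distance between polybox and nest_square below 0.012 m and z of polybox in the frame of nest_square below 0.006 m and horizontal distance between lens and nest_small below 0.012 m and z of lens in the frame of nest_small below 0.006 m and linear speed of each of tin, polybox, lens below 0.02 m/s and angular speed of each of tin, polybox, lens below 0.2 rad/s and value of joint lid below 0.04 rad and angle between flask's own z axis and vertical below 0.3 rad); the robot touches nothing.
It fails at once if the flask is knocked over (angle between flask's own z axis and vertical above 0.5 rad).
It also fails if it takes over 112 s, if anything falls off the work surface, if the arm or the gripper's body presses on something with over 40 N, if the wrist force passes 120 N, or if a joint passes its speed limit or range.

## Working session

There is one attempt and no reset: what is moved stays moved. The work goes in short steps, Python scripts to look and compute and a shell command to move; the robot and the scene stay as the last step left them, time stands still between calls to the robot, and variables do not carry over. Pictures are saved under pics/ and viewed, at most 15 in all, crops included, and the job is handed in when it is done.

```bash
ls; mkdir -p pics; python3 - <<'E'
from workcell import *
import cv2,numpy as np
s=sense();print({k:np.round(v,3) for k,v in s.items()})
for n in("side","top"):
    c=read_camera(n);cv2.imwrite(f"pics/{n}0.png",c["img"][:,:,::-1]);print(n,c["mtx"],c["position"],c["orientation"])
E
```

```text
pics
{'clock': np.float64(0.0), 'joint_pos': array([-1.334,  0.105,  0.096,  1.564,  0.   ,  1.353]), 'qd': array([-0.   ,  0.001,  0.002, -0.   , -0.001, -0.002]), 'effort': array([-1.0000e-03, -5.5693e+01,  5.0365e+01,  1.7000e-02, -1.0000e-03,
        0.0000e+00]), 'tool_pos': array([ 263.517, -538.675,  230.51 ]), 'tool_rot': array([-0.001,  0.974,  0.225,  0.   ]), 'wrist_force': array([ 0.428, -0.487,  1.013]), 'torque': array([0.033, 0.021, 0.019]), 'finger_force': np.float64(0.0), 'grip_width': np.float64(85.515)}
side [[385.32462906   0.         319.22486962]
 [  0.         385.32462906 195.0314471 ]
 [  0.           0.           1.        ]] [ 378.14038634 -643.06621763  754.9940922 ] [-0.36066712  0.9177946  -0.15490741  0.05979962]
top [[435.40892023   0.         317.85886462]
 [  0.         435.40892023 203.92537351]
 [  0.           0.           1.        ]] [452.12698797   1.95757362 907.81007018] [ 0.05970652 -0.69507342  0.71361657 -0.06371394]
```

View pics/side0.png

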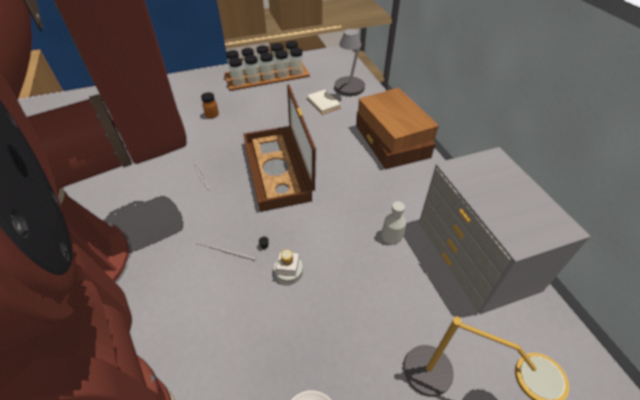

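View pics/top0.png

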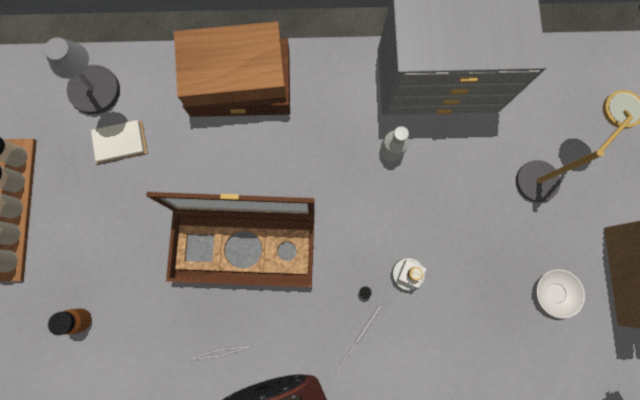

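The top view shows the stack at about (409,274) and the case at (170-313,195-285). Its recesses are square (200,248), large (243,250) and small (287,251). The flask is at (396,145). Next I'll measure them.

```bash
cat > h.py <<'E'
from workcell import *
import cv2,numpy as np
from scipy.spatial.transform import Rotation as R
def q2R(q): return R.from_quat([q[1],q[2],q[3],q[0]])
def ray(c,uv,z):
    d=q2R(c["orientation"]).apply(np.linalg.solve(c["mtx"],[uv[0],uv[1],1.0]));p=np.array(c["position"])
    return np.round((p+d*(z-p[2])/d[2])[:2],1)
def proj(c,P):
    v=c["mtx"]@q2R(c["orientation"]).inv().apply(np.array(P,float)-c["position"]);return v[:2]/v[2]
def blobs(c,mask,box,z,amin=30):
    m=np.zeros(mask.shape,np.uint8);x0,y0,x1,y1=box;m[y0:y1,x0:x1]=mask[y0:y1,x0:x1]
    n,l,st,ce=cv2.connectedComponentsWithStats(m.astype(np.uint8))
    for i in range(1,n):
        if st[i,4]>=amin: print(st[i],ce[i].round(1),ray(c,ce[i],z))
    return m
E
python3 - <<'E'
from h import *
c=read_camera("top");h=cv2.cvtColor(c["img"],cv2.COLOR_RGB2HSV)
print("felt");blobs(c,(h[...,1]<70)&(h[...,2]<170),(178,225,308,275),8)
print("stack white");blobs(c,(h[...,2]>195)&(h[...,1]<60),(380,250,440,300),52,5)
print("brass");blobs(c,(h[...,1]>60)&(h[...,2]>120),(380,250,440,300),78,5)
im=c["img"][:,:,::-1]
a=cv2.resize(im[250:300,375:440],None,fx=8,fy=8,interpolation=cv2.INTER_CUBIC)
b=cv2.resize(im[180:300,145:325],None,fx=4,fy=4,interpolation=cv2.INTER_CUBIC)[:,:720]
s=read_camera("side");sa=cv2.resize(s["img"][235:295,255:320,::-1],None,fx=8,fy=8,interpolation=cv2.INTER_CUBIC)
cv2.imwrite("pics/b.png",b)
cv2.imwrite("pics/a.png",cv2.resize(np.hstack([np.vstack([a,np.zeros((80,520,3),np.uint8)]),sa]),(800,369)))
print("tin est",ray(c,(408,277),26),"flask",ray(c,(396,150),0))
E
```

```text
felt
[ 225  231   37   37 1081] [243.  249.2] [520.2 151.4]
[186 234  28  28 723] [199.4 247.5] [526.1 241. ]
[277 242  20  19 284] [286.5 251. ] [514.2  61.8]
stack white
[394 259  11  21  83] [397.5 268.5] [ 471.6 -156.4]
[400 259  26  24 212] [410.5 268. ] [ 471.8 -181.8]
[412 269   9  10  72] [416.2 273.2] [ 461.5 -192.2]
[414 279   9   8  32] [418.2 282.8] [ 443.  -195.1]
brass
[409 267  14  14  76] [414.9 273.6] [ 460.6 -184. ]
tin est [ 454.8 -181.3] flask [ 726.5 -177.7]
```

View pics/a.png

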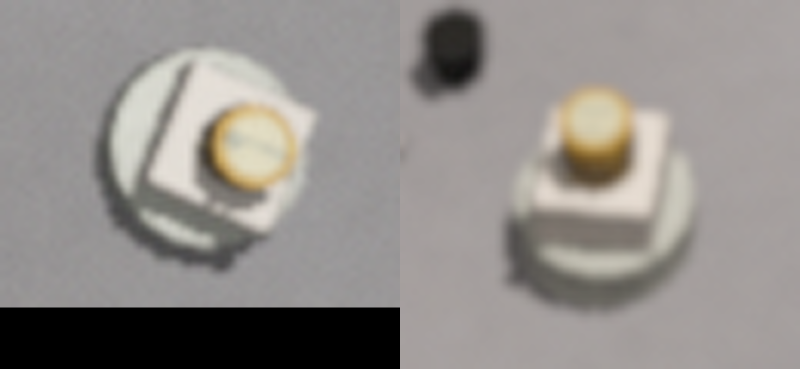

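View pics/b.png

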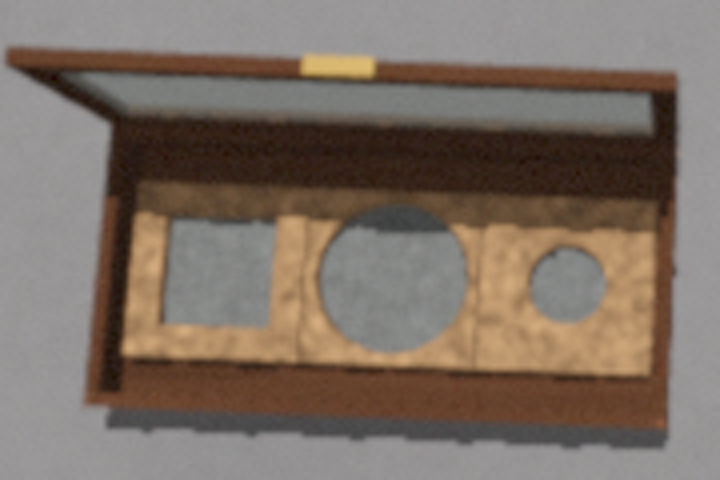

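Both views confirm the stack and the nest order, which runs square, large, small from +y to -y. In the top crop the box corners are at about (193,62), (315,115), (268,233) and (150,185). The lens top is centred at (253,147) and the tin at (206,147).

```bash
cat >> h.py <<'E'
def plan(x,y,z,yaw):
    "total rotation about tool z, then total linear in tool axes, as fractions of full scale"
    s=sense();Rm=q2R(s["tool_rot"]);X=Rm.apply([1,0,0]);cur=np.arctan2(X[1],X[0])
    d=np.deg2rad(yaw)-cur; d=(d+np.pi)%(2*np.pi)-np.pi
    Rn=Rm*R.from_rotvec([0,0,-d]);l=Rn.inv().apply(np.array([x,y,z])-s["tool_pos"])/200
    print("pos",np.round(s["tool_pos"],1),"yaw",round(np.rad2deg(cur),1),"tilt",np.round(Rm.apply([0,0,1]),3),"rotz",round(-d/(np.pi/4),3),"lin",l.round(3),"clk",s["clock"],"w",s["grip_width"])
E
python3 - <<'E'
from h import *
c=read_camera("top");s=read_camera("side")
f=lambda u,v:(375+u/6.154,250+v/6.154)
g=lambda u,v:(255+(u-400)/6.154,235+v/6.154)
C=np.array([ray(c,f(*p),52) for p in [(193,62),(315,115),(268,233),(150,185)]]);print(C,C.mean(0))
for i in range(4): d=C[(i+1)%4]-C[i];print(np.hypot(*d),np.rad2deg(np.arctan2(d[1],d[0])))
print("lens",ray(c,f(253,147),78),ray(s,g(596,121),78))
S=np.array([ray(s,g(*p),52) for p in [(545,107),(669,113),(653,216),(533,209)]]);print("box side",S.mean(0))
print("tin",ray(c,f(206,147),26),"side L/R mid",ray(s,g(604,195),26))
print("tab top",ray(c,(230,196.5),180),ray(c,(230,196.5),175))
C=C.mean(0)
plan(*ray(c,f(253,147),78),130,60)
E
```

```text
[[ 487.4 -174.7]
 [ 469.7 -212.3]
 [ 433.5 -195. ]
 [ 449.3 -158.8]] [ 459.975 -185.2  ]
41.55779108663021 -115.20846173195042
40.12144065210021 154.45683875168882
39.497848042646574 66.42045911920988
41.28462183428591 -22.65189165209058
lens [ 460.  -186.1] [ 462.8 -187.4]
box side [ 462.95  -186.125]
tin [ 460.9 -182.6] side L/R mid [ 463.4 -183.8]
tab top [597.3 145.2] [598.3 146.2]
pos [ 263.5 -538.9  231. ] yaw 26.1 tilt [-0.  0. -1.] rotz -0.754 lin [ 2.019 -0.031  0.506] clk 0.3 w 85.43456075717175
```

```bash
python3 -m inch '[{"linear":[0,0,0],"rotation":[0,0,-0.175]},{"linear":[0,0,0],"rotation":[0,0,-0.175]},{"linear":[0,0,0],"rotation":[0,0,-0.175]},{"linear":[0,0,0],"rotation":[0,0,-0.175]},{"linear":[0,0,0],"rotation":[0,0,-0.175]},{"linear":[0.22,0.02,0.05],"rotation":[0,0,0]},{"linear":[0.22,0.02,0.05],"rotation":[0,0,0]},{"linear":[0.22,0.02,0.05],"rotation":[0,0,0]},{"linear":[0.22,0.02,0.05],"rotation":[0,0,0]},{"linear":[0.22,0.02,0.05],"rotation":[0,0,0]}]' -1 30
python3 -c "
from h import *
plan(461.5,-187,90,65.5)"
```

```text
clock: 1.55
tool_pos: [373.8, -346.0, 181.0]
tool_rot: [0.0, 0.841, 0.54, 0.0]
wrist_force: [-0.0, 0.0, 0.2]
grip_width: 85.1
finger_force: 0.0
pos [ 373.8 -346.   181. ] yaw 65.4 tilt [ 0. -0. -1.] rotz -0.002 lin [0.906 0.069 0.455] clk 1.55 w 85.12612541024014
```

```bash
python3 -m inch '[{"linear":[0.2,0.015,0.04],"rotation":[0,0,0]},{"linear":[0.2,0.015,0.04],"rotation":[0,0,0]},{"linear":[0.2,0.015,0.04],"rotation":[0,0,0]},{"linear":[0.2,0.015,0.04],"rotation":[0,0,0]},{"linear":[0.106,0.009,0.04],"rotation":[0,0,0]},{"linear":[0,0,0.06],"rotation":[0,0,0]},{"linear":[0,0,0.06],"rotation":[0,0,0]},{"linear":[0,0,0.06],"rotation":[0,0,0]},{"linear":[0,0,0.04],"rotation":[0,0,0]},{"linear":[0,0,0.02],"rotation":[0,0,0]}]'
python3 - <<'E'
from h import *
plan(461.5,-187,59,65.5)
s=read_camera("side");t=read_camera("top")
a=cv2.resize(s["img"][180:300,215:335,::-1],None,fx=3.3,fy=3.3,interpolation=cv2.INTER_CUBIC)
b=cv2.resize(t["img"][210:330,350:470,::-1],None,fx=3.3,fy=3.3,interpolation=cv2.INTER_CUBIC)
cv2.imwrite("pics/c1.png",np.hstack([a,b]))
E
```

```text
clock: 2.8
tool_pos: [460.8, -188.5, 92.7]
tool_rot: [-0.0, 0.842, 0.54, -0.0]
wrist_force: [-0.3, -0.7, 0.6]
grip_width: 85.5
finger_force: 0.0
pos [ 460.8 -188.5   92.7] yaw 65.4 tilt [-0.  0. -1.] rotz -0.002 lin [0.008 0.    0.169] clk 2.8 w 85.4751523530881
```

View pics/c1.png

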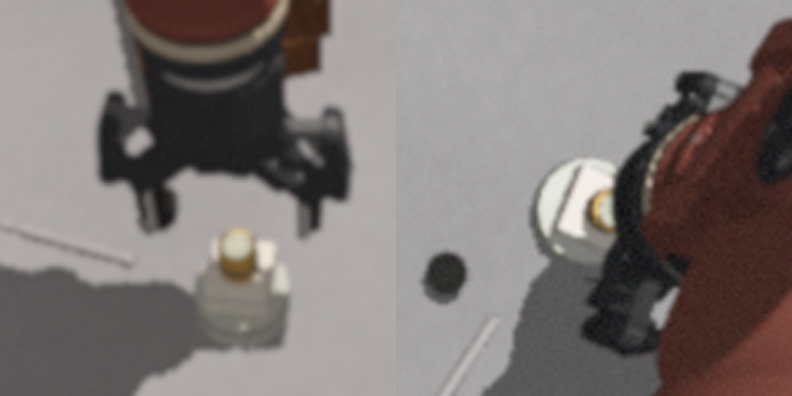

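The lens is at about (238,255) in the side crop, centred between the fingers. I'll go down and grip.

```bash
python3 -m inch '[{"linear":[0.008,0,0.05],"rotation":[0,0,0]},{"linear":[0,0,0.05],"rotation":[0,0,0]},{"linear":[0,0,0.04],"rotation":[0,0,0]},{"linear":[0,0,0.029],"rotation":[0,0,0]},{"linear":[0,0,0],"rotation":[0,0,0]},{"linear":[0,0,0],"rotation":[0,0,0]},{"linear":[0,0,0],"rotation":[0,0,0]},{"linear":[0,0,0],"rotation":[0,0,0]},{"linear":[0,0,0],"rotation":[0,0,0]},{"linear":[0,0,0],"rotation":[0,0,0]}]'
python3 -m inch '[{"linear":[0,0,0],"rotation":[0,0,0]},{"linear":[0,0,0],"rotation":[0,0,0]},{"linear":[0,0,0],"rotation":[0,0,0]},{"linear":[0,0,0],"rotation":[0,0,0]},{"linear":[0,0,0],"rotation":[0,0,0]},{"linear":[0,0,0],"rotation":[0,0,0]},{"linear":[0,0,0],"rotation":[0,0,0]},{"linear":[0,0,0],"rotation":[0,0,0]},{"linear":[0,0,0],"rotation":[0,0,0]},{"linear":[0,0,0],"rotation":[0,0,0]}]' 1 30
```

```text
clock: 4.15
tool_pos: [461.8, -186.8, 59.5]
tool_rot: [0.0, 0.841, 0.54, -0.0]
wrist_force: [-0.2, 0.4, 0.5]
grip_width: 85.5
finger_force: 0.0
clock: 5.4
tool_pos: [461.9, -186.8, 59.6]
tool_rot: [0.0, 0.841, 0.54, 0.0]
wrist_force: [0.7, -1.0, 2.3]
grip_width: 24.4
finger_force: 29.5
```

```bash
python3 -m inch '[{"linear":[0,0,-0.1],"rotation":[0,0,0]},{"linear":[0,0,-0.2],"rotation":[0,0,0]},{"linear":[0.1,-0.023,-0.15],"rotation":[0,0,0]},{"linear":[0.2,-0.045,0],"rotation":[0,0,0]},{"linear":[0.2,-0.045,0],"rotation":[0,0,0]},{"linear":[0.2,-0.045,0],"rotation":[0,0,0]},{"linear":[0.2,-0.045,0],"rotation":[0,0,0]},{"linear":[0.2,-0.045,0],"rotation":[0,0,0]},{"linear":[0.138,-0.031,0],"rotation":[0,0,0]},{"linear":[0,0,0],"rotation":[0,0,0]}]'
python3 - <<'E'
from h import *
plan(514.2,61.5,80,65.4)
s=read_camera("side");t=read_camera("top")
a=cv2.resize(s["img"][70:220,230:350,::-1],None,fx=3.3,fy=3.3,interpolation=cv2.INTER_CUBIC)
b=cv2.resize(t["img"][170:320,200:320,::-1],None,fx=3.3,fy=3.3,interpolation=cv2.INTER_CUBIC)
cv2.imwrite("pics/c2.png",np.hstack([a,b]))
E
```

```text
clock: 6.65
tool_pos: [513.7, 63.2, 149.0]
tool_rot: [-0.0, 0.841, 0.542, -0.0]
wrist_force: [0.4, 0.2, -1.0]
grip_width: 24.7
finger_force: 29.6
pos [513.7  63.2 149. ] yaw 65.6 tilt [-0.001  0.    -1.   ] rotz 0.004 lin [-0.007  0.006  0.345] clk 6.65 w 24.71512644570142
```

View pics/c2.png

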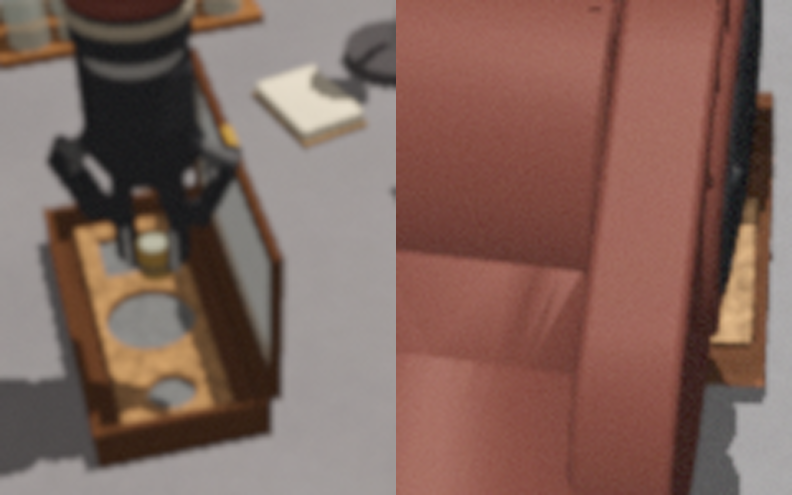

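The lens is held upright over the case. I'll cross-check the nest in the side view, then descend.

```bash
python3 -m inch '[{"linear":[-0.007,0.005,0.05],"rotation":[0,0,0]},{"linear":[0,0,0.1],"rotation":[0,0,0]},{"linear":[0,0,0.1],"rotation":[0,0,0]},{"linear":[0,0,0.1],"rotation":[0,0,0]},{"linear":[0,0,0.05],"rotation":[0,0,0]},{"linear":[0,0,0],"rotation":[0,0,0]},{"linear":[0,0,0],"rotation":[0,0,0]},{"linear":[0,0,0],"rotation":[0,0,0]},{"linear":[0,0,0],"rotation":[0,0,0]},{"linear":[0,0,0],"rotation":[0,0,0]}]'
python3 - <<'E'
from h import *
plan(514.2,61.5,19.5,65.4)
s=read_camera("side")
i=cv2.imread("pics/side0.png");h=cv2.cvtColor(i,cv2.COLOR_BGR2HSV)
blobs(s,(h[...,1]<70)&(h[...,2]<190),(255,135,300,195),8)
a=cv2.resize(s["img"][130:220,235:325,::-1],None,fx=6,fy=6,interpolation=cv2.INTER_CUBIC)
cv2.imwrite("pics/c3.png",a)
E
```

```text
clock: 8.0
tool_pos: [514.5, 59.9, 69.7]
tool_rot: [0.0, 0.841, 0.541, 0.0]
wrist_force: [-0.3, 0.2, 0.2]
grip_width: 24.5
finger_force: 29.6
pos [514.5  59.9  69.7] yaw 65.4 tilt [ 0. -0. -1.] rotz 0.001 lin [ 0.007 -0.004  0.251] clk 8.0 w 24.522778498931604
[294 135   6  15  46] [297.5 139.8] [616.9 252.3]
[260 141  20  13 181] [269.5 146.8] [528.  248.2]
[263 159  26  17 335] [275.2 166.8] [521.7 157.7]
[276 185  13   8  88] [281.8 188.5] [516.7  68.7]
```

View pics/c3.png

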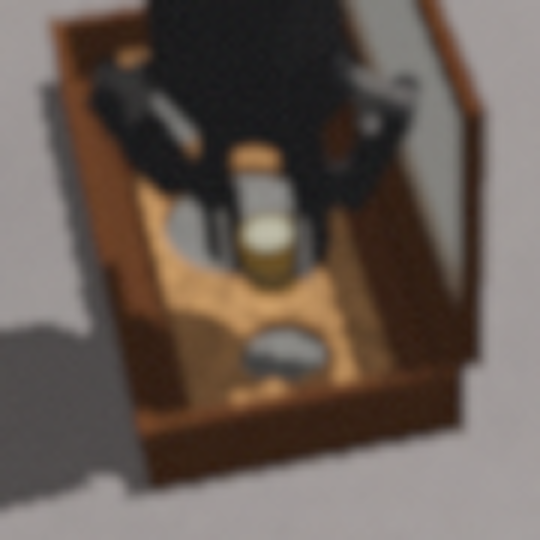

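```bash
python3 -m inch '[{"linear":[0.014,-0.003,0.06],"rotation":[0,0,0]},{"linear":[0,0,0.06],"rotation":[0,0,0]},{"linear":[0,0,0.05],"rotation":[0,0,0]},{"linear":[0,0,0.03],"rotation":[0,0,0]},{"linear":[0,0,0.02],"rotation":[0,0,0]},{"linear":[0,0,0.02],"rotation":[0,0,0]},{"linear":[0,0,0.01],"rotation":[0,0,0]},{"linear":[0,0,0],"rotation":[0,0,0]},{"linear":[0,0,0],"rotation":[0,0,0]},{"linear":[0,0,0],"rotation":[0,0,0]}]'
```

```text
clock: 9.3
tool_pos: [515.1, 62.7, 19.7]
tool_rot: [0.0, 0.841, 0.54, 0.0]
wrist_force: [0.3, -0.4, -1.2]
grip_width: 24.6
finger_force: 29.6
```

```bash
python3 -m inch '[{"linear":[0,0,0],"rotation":[0,0,0]},{"linear":[0,0,0],"rotation":[0,0,0]},{"linear":[0,0,0],"rotation":[0,0,0]},{"linear":[0,0,0],"rotation":[0,0,0]},{"linear":[0,0,-0.02],"rotation":[0,0,0]},{"linear":[0,0,-0.08],"rotation":[0,0,0]},{"linear":[0,0,-0.15],"rotation":[0,0,0]},{"linear":[0,0,-0.2],"rotation":[0,0,0]},{"linear":[0,0,-0.2],"rotation":[0,0,0]},{"linear":[0,0,0],"rotation":[0,0,0]}]' -0.1
python3 - <<'E'
from h import *
plan(461.5,-185.7,80,65.5)
c=read_camera("side")
h=cv2.cvtColor(c["img"],cv2.COLOR_RGB2HSV)
a=cv2.resize(c["img"][130:220,235:325,::-1],None,fx=4,fy=4,interpolation=cv2.INTER_CUBIC)
cv2.imwrite("pics/c4.png",a)
print(proj(c,(515.2,62.7,34)))
E
```

```text
clock: 10.55
tool_pos: [517.2, 62.5, 154.3]
tool_rot: [0.002, 0.841, 0.541, 0.003]
wrist_force: [0.1, -0.5, -0.7]
grip_width: 46.6
finger_force: 0.0
pos [517.2  62.5 154.3] yaw 65.4 tilt [ 0.007 -0.001 -1.   ] rotz -0.001 lin [-1.245  0.259  0.371] clk 10.55 w 46.639051541975974
[281.10216366 183.36679278]
```

View pics/c4.png

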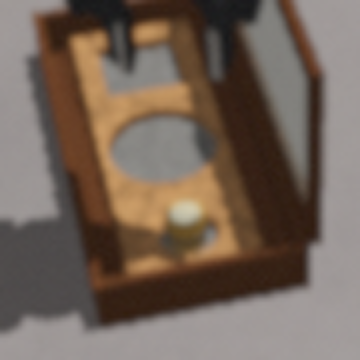

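The lens top sits at (281,183) in full side-view pixels. That matches the predicted seated height, so it is in place. Now the box.

```bash
python3 -m inch '[{"linear":[-0.18,0.039,0],"rotation":[0,0,0]},{"linear":[-0.18,0.039,0],"rotation":[0,0,0]},{"linear":[-0.18,0.039,0],"rotation":[0,0,0]},{"linear":[-0.18,0.039,0],"rotation":[0,0,0]},{"linear":[-0.18,0.039,0],"rotation":[0,0,0]},{"linear":[-0.18,0.039,0],"rotation":[0,0,0]},{"linear":[-0.161,0.039,0.1],"rotation":[0,0,0]},{"linear":[0,0,0.15],"rotation":[0,0,0]},{"linear":[0,0,0.05],"rotation":[0,0,0]},{"linear":[0,0,0],"rotation":[0,0,0]}]' -1
python3 - <<'E'
from h import *
plan(461.5,-185.7,36,65.5)
c=read_camera("side")
print(proj(c,(462,-185.7,52)))
cv2.imwrite("pics/c5.png",cv2.resize(c["img"][200:300,235:335,::-1],None,fx=4,fy=4,interpolation=cv2.INTER_CUBIC))
E
```

```text
clock: 11.85
tool_pos: [460.9, -185.0, 88.9]
tool_rot: [-0.001, 0.841, 0.541, -0.0]
wrist_force: [0.4, -0.3, 0.0]
grip_width: 85.4
finger_force: 0.0
pos [ 460.9 -185.    88.9] yaw 65.5 tilt [-0.001  0.001 -1.   ] rotz -0.001 lin [-0.002  0.005  0.265] clk 11.85 w 85.40755756916849
[287.04009747 261.01249892]
```

View pics/c5.png

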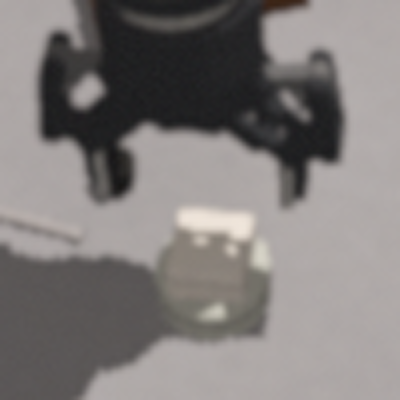

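The box sits undisturbed at about (212,240), between the fingers.

```bash
python3 -m inch '[{"linear":[-0.002,0.004,0.06],"rotation":[0,0,0]},{"linear":[0,0,0.06],"rotation":[0,0,0]},{"linear":[0,0,0.06],"rotation":[0,0,0]},{"linear":[0,0,0.05],"rotation":[0,0,0]},{"linear":[0,0,0.035],"rotation":[0,0,0]},{"linear":[0,0,0],"rotation":[0,0,0]},{"linear":[0,0,0],"rotation":[0,0,0]},{"linear":[0,0,0],"rotation":[0,0,0]},{"linear":[0,0,0],"rotation":[0,0,0]},{"linear":[0,0,0],"rotation":[0,0,0]}]'
python3 -m inch '[{"linear":[0,0,0],"rotation":[0,0,0]},{"linear":[0,0,0],"rotation":[0,0,0]},{"linear":[0,0,0],"rotation":[0,0,0]},{"linear":[0,0,0],"rotation":[0,0,0]},{"linear":[0,0,0],"rotation":[0,0,0]},{"linear":[0,0,0],"rotation":[0,0,0]},{"linear":[0,0,0],"rotation":[0,0,0]},{"linear":[0,0,0],"rotation":[0,0,0]},{"linear":[0,0,0],"rotation":[0,0,0]},{"linear":[0,0,0],"rotation":[0,0,0]}]' 1 30
```

```text
clock: 13.15
tool_pos: [462.1, -186.5, 36.7]
tool_rot: [0.0, 0.841, 0.54, 0.0]
wrist_force: [0.1, 0.2, -0.2]
grip_width: 85.4
finger_force: 0.0
clock: 14.4
tool_pos: [462.1, -186.5, 36.7]
tool_rot: [0.0, 0.841, 0.54, 0.0]
wrist_force: [-1.5, 0.1, 4.3]
grip_width: 41.3
finger_force: 31.1
```

```bash
python3 -m inch '[{"linear":[0,0,-0.1],"rotation":[0,0,0]},{"linear":[0,0,-0.2],"rotation":[0,0,-0.153]},{"linear":[0,0,-0.2],"rotation":[0,0,-0.153]},{"linear":[0,0,-0.07],"rotation":[0,0,-0.153]},{"linear":[0.2,0.02,0],"rotation":[0,0,0]},{"linear":[0.24,0.02,0],"rotation":[0,0,0]},{"linear":[0.24,0.02,0],"rotation":[0,0,0]},{"linear":[0.24,0.02,0],"rotation":[0,0,0]},{"linear":[0.24,0.02,0],"rotation":[0,0,0]},{"linear":[0.24,0.02,0],"rotation":[0,0,0]}]'
python3 -m inch '[{"linear":[0.2,0.015,0],"rotation":[0,0,0]},{"linear":[0.2,0.015,0],"rotation":[0,0,0]},{"linear":[0.2,0.015,0],"rotation":[0,0,0]},{"linear":[0.156,0.017,0],"rotation":[0,0,0]},{"linear":[0,0,0.1],"rotation":[0,0,0]},{"linear":[0,0,0.15],"rotation":[0,0,0]},{"linear":[0,0,0.1],"rotation":[0,0,0]},{"linear":[0,0,0],"rotation":[0,0,0]},{"linear":[0,0,0],"rotation":[0,0,0]},{"linear":[0,0,0],"rotation":[0,0,0]}]'
python3 - <<'E'
from h import *
plan(527,241.3,21,86.2)
E
```

```text
clock: 15.65
tool_pos: [504.7, 93.0, 149.8]
tool_rot: [-0.0, 0.731, 0.683, -0.0]
wrist_force: [1.6, 0.2, -0.4]
grip_width: 41.2
finger_force: 30.6
clock: 16.9
tool_pos: [528.5, 241.3, 81.8]
tool_rot: [0.001, 0.731, 0.682, 0.001]
wrist_force: [0.7, 0.4, -0.9]
grip_width: 41.3
finger_force: 30.6
pos [528.5 241.3  81.8] yaw 86.1 tilt [ 0.002  0.    -1.   ] rotz -0.003 lin [-0.001 -0.008  0.304] clk 16.9 w 41.26899946739404
```

```bash
python3 -m inch '[{"linear":[0,-0.003,0.07],"rotation":[0,0,0]},{"linear":[0,0,0.07],"rotation":[0,0,0]},{"linear":[0,0,0.06],"rotation":[0,0,0]},{"linear":[0,0,0.04],"rotation":[0,0,0]},{"linear":[0,0,0.03],"rotation":[0,0,0]},{"linear":[0,0,0.02],"rotation":[0,0,0]},{"linear":[0,0,0.017],"rotation":[0,0,0]},{"linear":[0,0,0],"rotation":[0,0,0]},{"linear":[0,0,0],"rotation":[0,0,0]},{"linear":[0,0,0],"rotation":[0,0,0]}]'
```

```text
clock: 18.15
tool_pos: [527.2, 241.4, 19.3]
tool_rot: [0.0, 0.731, 0.683, 0.0]
wrist_force: [0.3, -0.5, -0.7]
grip_width: 41.2
finger_force: 30.6
```

```bash
python3 -m inch '[{"linear":[0,0,0],"rotation":[0,0,0]},{"linear":[0,0,0],"rotation":[0,0,0]},{"linear":[0,0,0],"rotation":[0,0,0]},{"linear":[0,0,0],"rotation":[0,0,0]},{"linear":[0,0,-0.02],"rotation":[0,0,0]},{"linear":[0,0,-0.1],"rotation":[0,0,0]},{"linear":[0,0,-0.18],"rotation":[0,0,0]},{"linear":[0,0,-0.2],"rotation":[0,0,0]},{"linear":[0,0,-0.15],"rotation":[0,0,0]},{"linear":[0,0,0],"rotation":[0,0,0]}]' -0.45
python3 - <<'E'
from h import *
plan(462,-183.3,100,86.2)
c=read_camera("side")
print(proj(c,(527.2,241.4,34)))
h=cv2.cvtColor(c["img"],cv2.COLOR_RGB2HSV)
blobs(c,(h[...,2]>185)&(h[...,1]<50),(255,125,300,170),34,20)
c=read_camera("top");h=cv2.cvtColor(c["img"],cv2.COLOR_RGB2HSV)
blobs(c,((h[...,2]>175)&(h[...,0]>32)|(h[...,2]>200)).astype(np.uint8),(385,255,432,298),26,50)
E
```

```text
clock: 19.4
tool_pos: [529.1, 241.8, 153.6]
tool_rot: [0.002, 0.731, 0.683, 0.003]
wrist_force: [-0.1, 0.2, -0.2]
grip_width: 62.1
finger_force: 0.0
pos [529.1 241.8 153.6] yaw 86.1 tilt [ 0.006  0.001 -1.   ] rotz -0.002 lin [-2.143 -0.195  0.264] clk 19.4 w 62.08835434760569
[268.98708156 141.45249462]
[264 137  13  10  53] [270.8 142.8] [530.6 233.7]
[393 258  32  31 755] [408.5 273.4] [ 461.9 -182.7]
```

```bash
python3 -m inch '[{"linear":[-0.2,-0.02,0],"rotation":[0,0,0]},{"linear":[-0.24,-0.02,0],"rotation":[0,0,0]},{"linear":[-0.24,-0.02,0],"rotation":[0,0,0]},{"linear":[-0.24,-0.02,0],"rotation":[0,0,0]},{"linear":[-0.24,-0.02,0],"rotation":[0,0,0]},{"linear":[-0.24,-0.02,0],"rotation":[0,0,0]},{"linear":[-0.24,-0.02,0],"rotation":[0,0,0]},{"linear":[-0.24,-0.02,0],"rotation":[0,0,0]},{"linear":[-0.26,-0.025,0],"rotation":[0,0,0]},{"linear":[0,0,0.1],"rotation":[0,0,0]}]' -1
python3 -m inch '[{"linear":[0,0,0.2],"rotation":[0,0,0]},{"linear":[0,0,0.1],"rotation":[0,0,0]},{"linear":[0,0,0],"rotation":[0,0,0]},{"linear":[0,0,0],"rotation":[0,0,0]},{"linear":[0,0,0],"rotation":[0,0,0]},{"linear":[0,0,0],"rotation":[0,0,0]},{"linear":[0,0,0],"rotation":[0,0,0]},{"linear":[0,0,0],"rotation":[0,0,0]},{"linear":[0,0,0],"rotation":[0,0,0]},{"linear":[0,0,0],"rotation":[0,0,0]}]'
python3 - <<'E'
from h import *
plan(462,-183.2,8,86.2)
c=read_camera("side")
print(proj(c,(462,-183,26)))
a=cv2.resize(c["img"][200:300,235:335,::-1],None,fx=4,fy=4,interpolation=cv2.INTER_CUBIC)
b=cv2.resize(c["img"][120:220,235:335,::-1],None,fx=4,fy=4,interpolation=cv2.INTER_CUBIC)
cv2.imwrite("pics/c6.png",np.hstack([a,b]))
E
```

```text
clock: 20.75
tool_pos: [460.6, -186.3, 129.0]
tool_rot: [0.001, 0.732, 0.681, -0.0]
wrist_force: [0.6, -0.0, 0.1]
grip_width: 85.3
finger_force: 0.0
clock: 22.0
tool_pos: [461.0, -183.1, 69.1]
tool_rot: [0.0, 0.731, 0.683, -0.0]
wrist_force: [1.2, -0.9, -1.1]
grip_width: 85.2
finger_force: 0.0
pos [ 461.  -183.1   69.1] yaw 86.1 tilt [-0. -0. -1.] rotz -0.003 lin [-0.     0.005  0.305] clk 22.0 w 85.17931201394035
[287.45021738 266.58162642]
```

View pics/c6.png

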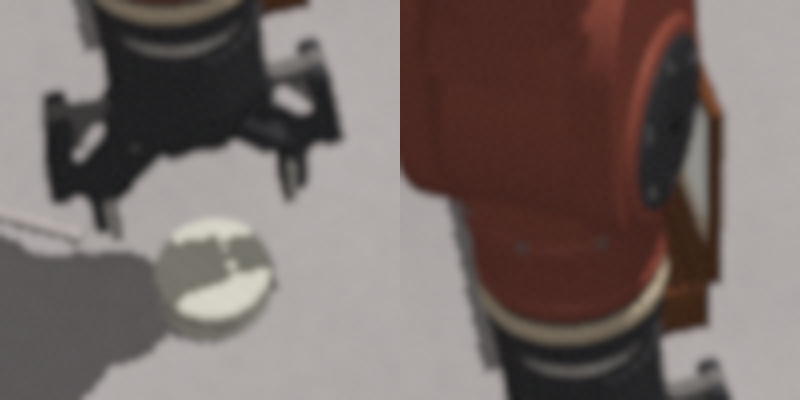

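The tin is at (213,270) in the left crop, centred between the fingers. The case is hidden by the arm.

```bash
python3 -m inch '[{"linear":[0,0.005,0.07],"rotation":[0,0,0]},{"linear":[0,0,0.07],"rotation":[0,0,0]},{"linear":[0,0,0.07],"rotation":[0,0,0]},{"linear":[0,0,0.05],"rotation":[0,0,0]},{"linear":[0,0,0.03],"rotation":[0,0,0]},{"linear":[0,0,0.015],"rotation":[0,0,0]},{"linear":[0,0,0],"rotation":[0,0,0]},{"linear":[0,0,0],"rotation":[0,0,0]},{"linear":[0,0,0],"rotation":[0,0,0]},{"linear":[0,0,0],"rotation":[0,0,0]}]'
python3 -m inch '[{"linear":[0,0,0],"rotation":[0,0,0]},{"linear":[0,0,0],"rotation":[0,0,0]},{"linear":[0,0,0],"rotation":[0,0,0]},{"linear":[0,0,0],"rotation":[0,0,0]},{"linear":[0,0,0],"rotation":[0,0,0]},{"linear":[0,0,0],"rotation":[0,0,0]},{"linear":[0,0,0],"rotation":[0,0,0]},{"linear":[0,0,0],"rotation":[0,0,0]},{"linear":[0,0,0],"rotation":[0,0,0]},{"linear":[0,0,0],"rotation":[0,0,0]}]' 1 50
```

```text
clock: 23.3
tool_pos: [462.1, -183.3, 8.3]
tool_rot: [0.0, 0.731, 0.683, -0.0]
wrist_force: [-1.1, -0.1, -0.4]
grip_width: 85.5
finger_force: 0.0
clock: 24.55
tool_pos: [462.3, -183.4, 8.7]
tool_rot: [0.0, 0.731, 0.683, 0.0]
wrist_force: [-2.0, 0.7, 5.4]
grip_width: 61.9
finger_force: 55.1
```

```bash
python3 -m inch '[{"linear":[0,0,-0.1],"rotation":[0,0,0]},{"linear":[0,0,-0.2],"rotation":[0,0,0]},{"linear":[0,0,-0.2],"rotation":[0,0,0]},{"linear":[0,0,-0.2],"rotation":[0,0,0]},{"linear":[0.15,0.02,0],"rotation":[0,0,0]},{"linear":[0.22,0.025,0],"rotation":[0,0,0]},{"linear":[0.22,0.025,0],"rotation":[0,0,0]},{"linear":[0.22,0.025,0],"rotation":[0,0,0]},{"linear":[0.22,0.025,0],"rotation":[0,0,0]},{"linear":[0.22,0.025,0],"rotation":[0,0,0]}]'
python3 -m inch '[{"linear":[0.22,0.025,0],"rotation":[0,0,0]},{"linear":[0.223,0.012,0],"rotation":[0,0,0]},{"linear":[0,0,0.1],"rotation":[0,0,0]},{"linear":[0,0,0.15],"rotation":[0,0,0]},{"linear":[0,0,0.15],"rotation":[0,0,0]},{"linear":[0,0,0],"rotation":[0,0,0]},{"linear":[0,0,0],"rotation":[0,0,0]},{"linear":[0,0,0],"rotation":[0,0,0]},{"linear":[0,0,0],"rotation":[0,0,0]},{"linear":[0,0,0],"rotation":[0,0,0]}]'
python3 - <<'E'
from h import *
plan(521,152,17.5,86.2)
c=read_camera("side")
cv2.imwrite("pics/c7.png",cv2.resize(c["img"][100:220,225:345,::-1],None,fx=5,fy=5,interpolation=cv2.INTER_CUBIC))
E
```

```text
clock: 25.8
tool_pos: [508.0, 65.7, 147.9]
tool_rot: [0.0, 0.731, 0.683, -0.0]
wrist_force: [1.5, -0.7, -1.0]
grip_width: 61.2
finger_force: 54.9
clock: 27.05
tool_pos: [521.7, 152.1, 68.6]
tool_rot: [0.0, 0.731, 0.683, 0.0]
wrist_force: [0.1, 0.8, -1.0]
grip_width: 61.5
finger_force: 54.9
pos [521.7 152.1  68.6] yaw 86.1 tilt [ 0.001 -0.    -1.   ] rotz -0.003 lin [-0.001 -0.004  0.255] clk 27.05 w 61.52658925650753
```

View pics/c7.png

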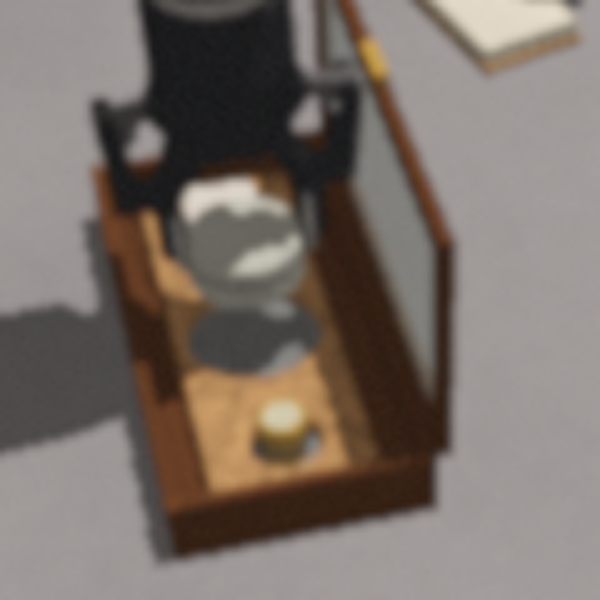

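The tin is held level above the large recess, and the lens sits in the small one. I'll lower the tin.

```bash
python3 -m inch '[{"linear":[0,-0.002,0.06],"rotation":[0,0,0]},{"linear":[0,0,0.06],"rotation":[0,0,0]},{"linear":[0,0,0.05],"rotation":[0,0,0]},{"linear":[0,0,0.03],"rotation":[0,0,0]},{"linear":[0,0,0.02],"rotation":[0,0,0]},{"linear":[0,0,0.02],"rotation":[0,0,0]},{"linear":[0,0,0.015],"rotation":[0,0,0]},{"linear":[0,0,0],"rotation":[0,0,0]},{"linear":[0,0,0],"rotation":[0,0,0]},{"linear":[0,0,0],"rotation":[0,0,0]}]'
```

```text
clock: 28.35
tool_pos: [521.1, 152.2, 17.2]
tool_rot: [0.0, 0.731, 0.683, 0.0]
wrist_force: [-0.6, -0.0, -1.1]
grip_width: 61.8
finger_force: 55.0
```

```bash
python3 -m inch '[{"linear":[0,0,0],"rotation":[0,0,0]},{"linear":[0,0,0],"rotation":[0,0,0]},{"linear":[0,0,0],"rotation":[0,0,0]},{"linear":[0,0,-0.02],"rotation":[0,0,0]},{"linear":[0,0,-0.08],"rotation":[0,0,0]},{"linear":[0,0,-0.15],"rotation":[0,0,0]},{"linear":[0,0,-0.2],"rotation":[0,0,0]},{"linear":[0,0,-0.2],"rotation":[0,0,0]},{"linear":[0,0,-0.2],"rotation":[0,0,0]},{"linear":[0,0,-0.2],"rotation":[0,0,0]}]' -0.75
python3 - <<'E'
from h import *
plan(640,143,227,86.2)
c=read_camera("side")
print([proj(c,p).round(1) for p in [(521.1,152.2,34),(527.2,241.4,34)]])
cv2.imwrite("pics/c8.png",cv2.resize(c["img"][80:220,225:345,::-1],None,fx=4.2,fy=4.2,interpolation=cv2.INTER_CUBIC))
# lid tab: image pair
hs=cv2.cvtColor(c["img"],cv2.COLOR_RGB2HSV)
print("tab side");blobs(c,(hs[...,1]>130)&(hs[...,2]>150)&(hs[...,0]>17),(285,90,320,130),170,5)
E
```

```text
clock: 29.6
tool_pos: [520.9, 152.2, 229.9]
tool_rot: [0.001, 0.731, 0.683, 0.001]
wrist_force: [1.5, 0.2, 0.7]
grip_width: 74.6
finger_force: 0.0
pos [520.9 152.2 229.9] yaw 86.1 tilt [ 0.002 -0.    -1.   ] rotz -0.002 lin [-0.006  0.597  0.015] clk 29.6 w 74.61663404322651
[array([274.7, 161.2]), array([269. , 141.5])]
tab side
[297 108   5   7  15] [299.  111.1] [602.9 169.4]
```

View pics/c8.png

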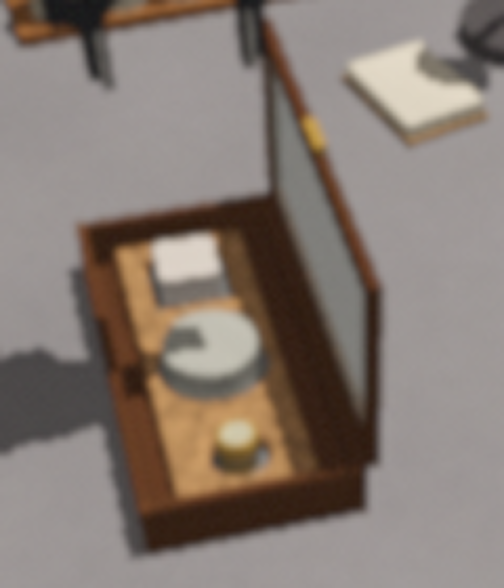

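All three pieces are seated. In full side-view pixels the tin top is at (275,161) and the box top at (269.5,142), both matching the predicted positions. Next I'll take the shut fingers over and behind the lid.

```bash
python3 -m inch '[{"linear":[0,0.1,0],"rotation":[0,0,0]},{"linear":[0,0.2,0],"rotation":[0,0,0]},{"linear":[0,0.2,0],"rotation":[0,0,0]},{"linear":[0,0.175,0],"rotation":[0,0,0]},{"linear":[0,0,0],"rotation":[0,0,0]},{"linear":[0,0,0],"rotation":[0,0,0]},{"linear":[0,0,0.1],"rotation":[0,0,0]},{"linear":[0,0,0.15],"rotation":[0,0,0]},{"linear":[0,0,0.15],"rotation":[0,0,0]},{"linear":[0,0,0],"rotation":[0,0,0]}]' 1 30
python3 - <<'E'
from h import *
plan(634,145,150,86.2)
c=read_camera("side")
cv2.imwrite("pics/c9.png",cv2.resize(c["img"][60:220,225:375,::-1],None,fx=3.7,fy=3.7,interpolation=cv2.INTER_CUBIC))
E
```

```text
clock: 30.9
tool_pos: [653.5, 143.2, 145.7]
tool_rot: [-0.001, 0.731, 0.683, -0.001]
wrist_force: [0.1, 0.2, -0.7]
grip_width: 0.1
finger_force: 0.0
pos [653.5 143.2 145.7] yaw 86.1 tilt [-0.003 -0.    -1.   ] rotz -0.002 lin [ 0.003 -0.098 -0.021] clk 30.9 w 0.13628554218690725
```

View pics/c9.png

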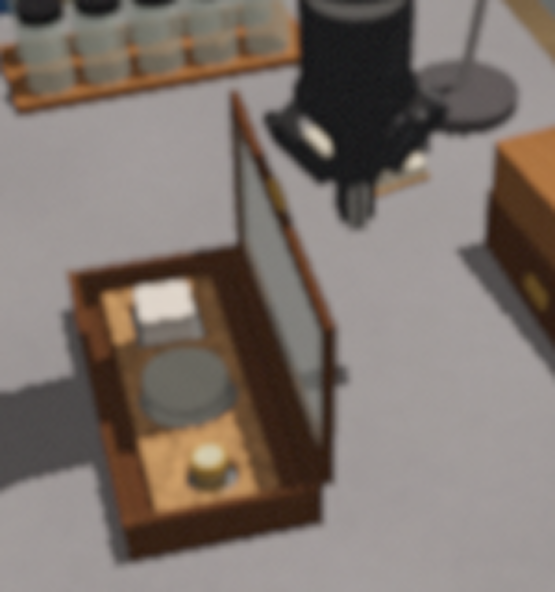

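```bash
python3 -m inch '[{"linear":[0,-0.1,0],"rotation":[0,0,0]},{"linear":[0,-0.05,0],"rotation":[0,0,0]},{"linear":[0,-0.05,0],"rotation":[0,0,0]},{"linear":[0,-0.05,0],"rotation":[0,0,0]},{"linear":[0,-0.05,0],"rotation":[0,0,0]},{"linear":[0,-0.045,0.009],"rotation":[0,0,0]},{"linear":[0,-0.045,0.009],"rotation":[0,0,0]},{"linear":[0,-0.045,0.017],"rotation":[0,0,0]},{"linear":[0,-0.045,0.017],"rotation":[0,0,0]},{"linear":[0,0,0],"rotation":[0,0,0]}]'
python3 - <<'E'
from h import *
plan(542,150,130,86.2);print(sense()["wrist_force"])
c=read_camera("side")
cv2.imwrite("pics/c10.png",cv2.resize(c["img"][60:220,225:375,::-1],None,fx=3.7,fy=3.7,interpolation=cv2.INTER_CUBIC))
E
```

```text
clock: 32.2
tool_pos: [558.6, 149.6, 135.9]
tool_rot: [-0.001, 0.731, 0.683, -0.001]
wrist_force: [-0.6, -0.1, -0.7]
grip_width: 0.2
finger_force: 0.0
pos [558.6 149.6 135.9] yaw 86.1 tilt [-0.002 -0.    -1.   ] rotz -0.002 lin [-0.004 -0.083  0.029] clk 32.2 w 0.15323531506592208
[-0.6257955  -0.12115406 -0.67991743]
```

View pics/c10.png

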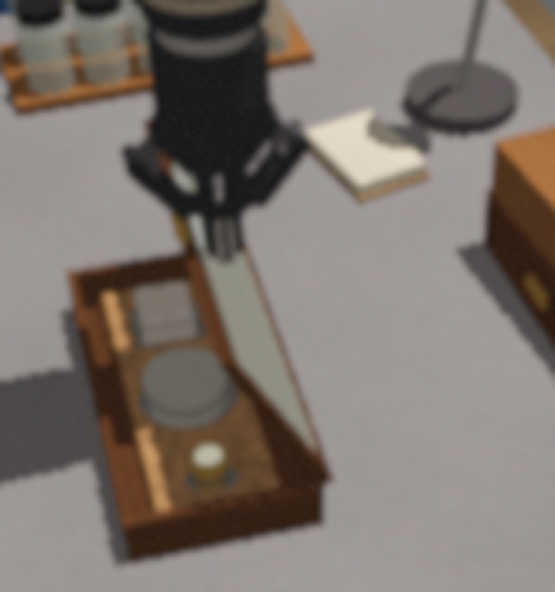

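The finger is pulling the lid in and it is now at about 60°, so I'll continue the arc.

```bash
python3 -m inch '[{"linear":[0,-0.042,0.025],"rotation":[0,0,0]},{"linear":[0,-0.041,0.025],"rotation":[0,0,0]},{"linear":[0,-0.037,0.031],"rotation":[0,0,0]},{"linear":[0,-0.036,0.032],"rotation":[0,0,0]},{"linear":[0,-0.03,0.037],"rotation":[0,0,0]},{"linear":[0,-0.03,0.038],"rotation":[0,0,0]},{"linear":[0,-0.024,0.042],"rotation":[0,0,0]},{"linear":[0,-0.023,0.042],"rotation":[0,0,0]},{"linear":[0,-0.016,0.045],"rotation":[0,0,0]},{"linear":[0,-0.015,0.045],"rotation":[0,0,0]}]'
python3 -m inch '[{"linear":[0,-0.008,0.035],"rotation":[0,0,0]},{"linear":[0,-0.007,0.03],"rotation":[0,0,0]},{"linear":[0,0,0.015],"rotation":[0,0,0]},{"linear":[0,0,0.01],"rotation":[0,0,0]},{"linear":[0,0,0.005],"rotation":[0,0,0]},{"linear":[0,0,0],"rotation":[0,0,0]},{"linear":[0,0,0],"rotation":[0,0,0]},{"linear":[0,0,0],"rotation":[0,0,0]},{"linear":[0,0,0],"rotation":[0,0,0]},{"linear":[0,0,0],"rotation":[0,0,0]}]'
```

```text
clock: 33.5
tool_pos: [501.0, 153.5, 63.5]
tool_rot: [-0.0, 0.731, 0.683, -0.0]
wrist_force: [0.8, -0.8, 1.0]
grip_width: -0.1
finger_force: 0.7
clock: 34.75
tool_pos: [498.1, 153.7, 46.9]
tool_rot: [0.0, 0.731, 0.683, -0.0]
wrist_force: [-8.7, -1.4, 17.1]
grip_width: 0.2
finger_force: 8.9
```

The 17 N reaction at z 47 means the lid is resting on the rim. I'll back off and check.

```bash
python3 -m inch '[{"linear":[0,0,-0.02],"rotation":[0,0,0]},{"linear":[0,0,-0.1],"rotation":[0,0,0]},{"linear":[0,0,-0.2],"rotation":[0,0,0]},{"linear":[0,0,-0.2],"rotation":[0,0,0]},{"linear":[-0.1,0,-0.2],"rotation":[0,0,0]},{"linear":[-0.2,0,0],"rotation":[0,0,0]},{"linear":[-0.2,0,0],"rotation":[0,0,0]},{"linear":[-0.2,0,0],"rotation":[0,0,0]},{"linear":[-0.2,0,0],"rotation":[0,0,0]},{"linear":[-0.2,0,0],"rotation":[0,0,0]}]'
python3 - <<'E'
from h import *
c=read_camera("side");t=read_camera("top")
print("edge/pane expected top view", [proj(t,p).round(1) for p in [(451.3,156.6,48),(591,147.4,48)]])
a=cv2.resize(c["img"][110:220,225:335,::-1],(400,400),interpolation=cv2.INTER_CUBIC)
b=cv2.resize(t["img"][120:300,150:330,::-1],(400,400),interpolation=cv2.INTER_CUBIC)
f=cv2.imread("pics/c1.png")
cv2.imwrite("pics/c11.png",np.hstack([a,b]))
hs=cv2.cvtColor(t["img"],cv2.COLOR_RGB2HSV)
blobs(t,(hs[...,1]>110)&(hs[...,2]>150)&(hs[...,0]>17),(200,240,270,310),48,5)
hs=cv2.cvtColor(c["img"],cv2.COLOR_RGB2HSV)
blobs(c,(hs[...,1]>110)&(hs[...,2]>130)&(hs[...,0]>17),(230,130,275,200),48,4)
E
```

```text
clock: 36.0
tool_pos: [483.1, -67.1, 189.3]
tool_rot: [0.0, 0.731, 0.683, 0.0]
wrist_force: [1.1, 0.5, 1.3]
grip_width: -0.5
finger_force: 0.0
edge/pane expected top view [array([236.8, 283.4]), array([241.8, 212.2])]
[230 284  16   4  60] [237.6 285.4] [447.5 154.9]
[246 159   4   8  24] [247.7 162.3] [448.  156.8]
```

View pics/c11.png

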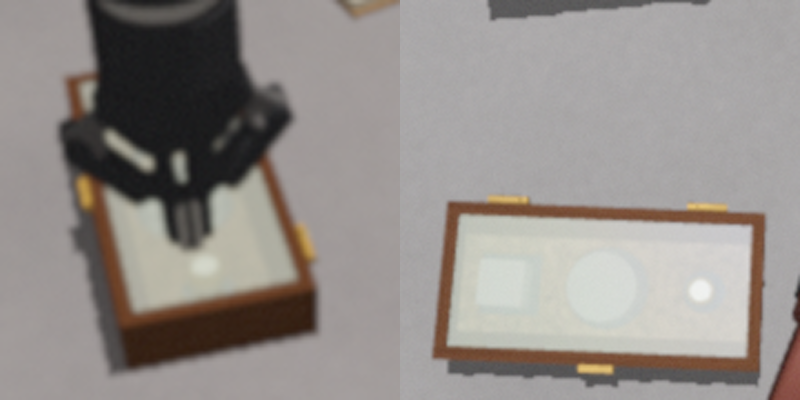

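The lid is shut. The tab lands at (448,156) at z 48 in both views, and all three pieces show in their own recesses through the glass. I'll hand in.

```bash
python3 -c "
from workcell import *
print(job_done())"
```

```text
the job is handed in; nothing more can be done
None
```

The tin, white box and lens are each in their own recess, the glass lid is closed, and the arm never went near the flask; I handed the job in at about 36 s, but no verdict came back.

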